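Refit the oil filler plug of a laboratory vacuum pump

TASK

Close the blue vacuum pump's oil filler: take the red-handled steel plug out of its white holder, set it upright in the steel collar on the pump with its handle lined up with the two red ticks, so that it stands on top of the thread. Pressing lightly, turn it backward (counter-clockwise seen from above) until the thread start drops in, then drive it forward (clockwise) until it is fully home, flange down on the collar, and let go. Feel your way and never force it against the thread, and leave the glassware and the other things on the bench where they are.

Things in the scene. Friction and masses are not known exactly. Their poses are not given: they have to be found in the camera images.
- plug: steel filler plug, 0.14 to 0.24 kg, loose, at first hanging upright in the holder. Origin: centre of the underside of its round flange (53 mm wide, 6 mm thick), z up, x along the red handle. Below the flange a 24 mm shank reaches 30 mm down, its last 8 mm tapering to 12 mm. Half a turn makes no difference.
- plug_grip (a point): point on the plug's red handle, 30 mm above the plug's origin, same axes. The handle is a flat upright wing 36 mm long along x, 14 mm thick along y, its foot 6 and its top 44 mm above the plug's origin: grip it across its thickness.
- plug_lugs (a point): point on the plug's axis, 14 mm below its origin, same axes: centre height of the two lugs (thread teeth) that stick out of the shank along +x and -x to 19.5 mm from the axis, each 7 mm wide and 4 mm high.
- port (a point): centre of the collar's flat top face, the flange's seat, 150 mm above the bench; z up along the collar's axis, x along the line through the two red ticks outside. Steel collar, 43 mm bore, 56 mm outside. With the lugs in line with the ticks (within 0.1 rad) the plug always comes to rest on top of the thread, its origin 8 to 11 mm above this point. Set it down slowly, about 6 mm/s.
- thread_top (a point): point on the collar's axis 8 mm below its face. Here sits a right-hand two-start thread, 27 mm bore, ledges rising 3.3 mm per rad counter-clockwise; its turn relative to the ticks is unknown. From the ticks, turned counter-clockwise, the plug climbs a little, then after 0.3 to 1.2 rad drops about 7 mm; 0.35 rad beyond is a hard stop. Clockwise on top of the thread: hard stop after 0.3 to 1.2 rad.
- thread_low (a point): point on the collar's axis 14 mm below its face: height of the lugs when the plug is home. After the drop the plug's origin is 2.5 to 4.5 mm above the face; turned clockwise it winds down 3.3 mm per rad with 1 mm of play and is home 1.0 to 1.7 rad after the drop. Pushes of 3 to 8 N are plenty; the thread suffers from about 25 N.
- seal (a point): centre of the top of a black sprung sealing ring, 43 to 51 mm wide, that stands 2 mm proud of the collar face and yields 7 N per mm. The flange meets it 0.6 rad before home; the turning moment stays small (under 0.25 N m) until the flange lies on the steel collar, then climbs by some 0.3 N m within 0.1 rad: stop there; over about 0.8 N m is too tight. The plug stays where it is left.
- pump: blue and grey vacuum pump, fixed; origin on the bench under the middle of the blue oil case (140 x 120 mm, top 106 mm high, collar in its middle), x parallel to the port's x. The grey motor (104 mm thick, 128 mm high, terminal box up to 143 mm) reaches 237 mm towards +x. Brass inlet cap 126 mm high at x -50, y 45 mm. The thread is part of the pump.
- holder: white plastic holder block, 85 x 85 x 36 mm, fixed; origin at the centre of its underside. The plug hangs in its 44 mm through hole, flange on the block's top, 36 mm above the bench.
- flask: bystander: glass conical flask, 84 mm wide at the foot, 120 mm high; origin at the centre of its underside
- reagent: bystander: amber glass jar with black cap, 48 mm wide, 95 mm high; origin at the centre of its underside
- beaker: bystander: clear beaker, 68 mm wide, 85 mm high; origin at the centre of its underside
- spanner: bystander: open-ended steel spanner lying flat; origin at the centre of its underside (or, for this lying tool, under its middle)
- gasket: bystander: spare black rubber sealing ring lying flat, 44 mm wide, 5 mm high; not needed; origin at the centre of its underside
- wash: bystander: white plastic wash bottle with blue cap, 62 mm wide, 150 mm high; origin at the centre of its underside
There are look-alikes about, which are no part of the job. Leave any pink look-alike of the plug alone.

How it is judged:
By the outcome, as a careful person would: the job done as asked, in the order asked, and still so for the second after the job is handed in, with the robot touching nothing.
It also fails if it takes over 64 s, if anything falls off the work surface, if the arm or the gripper's body presses on something with over 40 N, if the wrist force passes 120 N, or if a joint passes its speed limit or range.

ROBOT

A 7-joint arm with a two-finger parallel gripper is mounted at the origin on the work surface. World frame = base frame: x ahead of the robot, y to its left, z up, the work surface at z = 0. Lengths are in m, angles in rad, forces in N, time in s.
With the tool pointing down it reaches from about 0.4 to 0.875 m from the base axis. Payload 4.4 kg.
Tool frame: the origin (TCP) lies midway between the tips of the shut fingers; the grasp point (between the pads) lies 19 mm behind it; z points along the fingers, y is the direction in which the jaws open and shut (so a half turn about z gives the same grasp; the last joint's range is limited). The gripper opens to 85 mm and grips with 20 to 120 N. Pads are 22 mm wide; open, the fingers measure 114 mm over their backs; the gripper's body (76 mm by 85 mm) begins 54 mm behind the grasp point. The pads swing forward as they close: fully open they stand 13 mm farther back than shut.
Start: joints at [1.273, 0.628, 0.038, 1.517, -0.027, 0.996, -0.02], TCP at [0.149, -0.633, 0.231] pointing down, gripper open.
Joint ranges: [-3.06, 3.06], [-0.37, 2.12], [-1.25, 1.32], [0.18, 2.47], [-1.1, 4.24], [0.23, 1.98], [-2.94, 2.94]. Speed limits (rad/s): [2.57, 2.57, 3.14, 3.14, 3.14, 3.14, 3.14].

INTERFACE

Orientations are given as a unit quaternion [x, y, z, w].
In Python, from cell import r gives the robot as it stands. Calls block until the motion is done:
- r.move_pose(position, orientation): joint-space move of the TCP to a pose.
- r.move_linear(position, rot=None, feed=0.15, guard=None): straight line of the TCP; rot=None keeps the orientation; feed is the mean speed in m/s. With guard (N) it stops when the force on the tool has changed by that much, and returns True; else False.
- r.set_joints(angles): joint-space move.
- r.move_gripper(opening, strength=None): finger opening in m; strength is the grip in N (None keeps the last); returns when the fingers have stopped.
- r.hold(seconds).
- r.ik(position, orientation): joint angles nearest the present ones, or None.
- r.capture(name): name is "side" or "top" or "wrist"; returns a dict with "image" (400x640x3 uint8, red, green, blue), "fx", "fy", "cx", "cy" (pixels), "rvec" (rotation vector, rad) and "tvec" (3), from world to camera coordinates, as OpenCV has them. Camera axes: x right, y down, z forward; pixel columns grow to the right and rows downward; lengths in m; the calibration is good to about 2 mm. A picture is of the moment at which its call begins. There is no depth.
A pose or a line that the arm cannot do raises r.PlanningError and nothing moves.
- r.sign_off(): hands the job in, once; it reports no verdict.
Trained networks look in a picture, given as the dict that the camera call returned (one of the last four; its "shot" number tells which), for a name from the list of things; names that differ only in an ending like _2 or _b are one class to them, and where a whole thing is asked for, a point or a joint stands for the part that bears it (a point fixed in the world has none). Each returns a list of dicts, best first, with "p" (0 to 1); they miss things now and then, are a little off and sometimes report something else, mostly with a low value. They report only what shows in the picture. A call takes as long as a camera call. They do not tell look-alikes from the thing itself.
- r.regions_of(picture, target): "mask" (400x640 bool, what is visible of it) and "box" ([centre column, centre row, width, height] in pixels, round what is visible of it).
Readings, each from a call of its own:
- r.get_time_s(): time.
- r.get_joints(): joint angles.
- r.get_dq(): joint speeds.
- r.get_joint_efforts(): joint torques, N m.
- r.get_position(): TCP position.
- r.get_orientation(): TCP orientation.
- r.get_ft_force(): force on the tool from outside, world axes, zero at the start.
- r.get_wrist_torque(): the same for the moment, N m.
- r.get_gripper_width(): finger opening in m.
Only numpy, scipy, OpenCV 4.12 (cv2) and the standard library are available. Lean on these libraries where they do the work, as an engineer would, in place of code of your own. Each camera call takes 0.05 s, during which the arm holds its last target. There are 200 camera calls.

## Working session

There is one attempt and no reset: what is moved stays moved. The work goes in short steps, each a Python script; the robot and the scene stay as the last script left them, time stands still between calls to the robot, and variables do not carry over. Pictures are saved under pics/ and viewed, about 8 in all and at most 12, crops included, and the job is handed in when it is done.

```bash
ls; mkdir -p pics
cat > h.py <<'E'
import numpy as np, cv2
from cell import r
from scipy.spatial.transform import Rotation as R
def save(c,name,box=None,scale=1):
    im=c["image"]
    if box: im=im[box[1]:box[3],box[0]:box[2]]
    im=cv2.resize(im,None,fx=scale,fy=scale,interpolation=cv2.INTER_CUBIC)
    cv2.imwrite("pics/"+name,im[:,:,::-1])
def ray(c,uv,z):
    Rm=cv2.Rodrigues(np.array(c["rvec"],float))[0]; t=np.array(c["tvec"],float).ravel()
    o=-Rm.T@t; d=Rm.T@np.array([(uv[0]-c["cx"])/c["fx"],(uv[1]-c["cy"])/c["fy"],1])
    return o+d*(z-o[2])/d[2]
def proj(c,p):
    K=np.array([[c["fx"],0,c["cx"]],[0,c["fy"],c["cy"]],[0,0,1.]])
    return cv2.projectPoints(np.array(p,float).reshape(-1,3),np.array(c["rvec"],float),np.array(c["tvec"],float),K,None)[0].reshape(-1,2)
def quat(yaw): # tool down, tool y axis direction at angle yaw
    y=np.array([np.cos(yaw),np.sin(yaw),0]); z=np.array([0,0,-1.]); x=np.cross(y,z)
    return R.from_matrix(np.c_[x,y,z]).as_quat()
E
python3 - <<'E'
from h import *
np.set_printoptions(precision=4,suppress=True)
for n in ["top","side"]:
    c=r.capture(n); save(c,n+"0.png")
    Rm=cv2.Rodrigues(np.array(c["rvec"],float))[0]; print(n,-Rm.T@np.array(c["tvec"]).ravel(),c["fx"])
    for t in ["plug","holder","pump","port","flask","wash"]:
        try:
            for d in r.regions_of(c,t): print(n,t,round(d["p"],2),np.round(d["box"],1))
        except Exception as e: print(t,e)
print(r.get_orientation(),r.get_time_s())
E
```

```text
pics
top [0.2911 0.07   1.5033] 499.5479825282568
top plug 0.75 [404.3 202.9  18.6  14.3]
top plug 0.7 [444.8 208.9  18.8  16.1]
top plug 0.65 [399.3 245.7  18.   20.5]
top holder 0.61 [406.1 204.2  38.9  35.4]
top pump 0.93 [296.6 163.5  51.1 114.2]
top port 0.78 [297.1 163.3  48.5 116.5]
top flask 0.9 [397.4 149.9  27.1  28.9]
top wash 0.74 [146.7 228.2  31.   23.8]
side [0.1959 1.0584 0.9241] 472.95506631654075
side plug 0.77 [349.7 156.8  15.2  22.3]
side plug 0.64 [337.6 171.8  12.5  19.4]
side plug 0.55 [373.6 184.3  21.6  26.4]
side holder 0.78 [339.  180.7  28.3  24.5]
side pump 0.77 [266.4 227.9 117.9  71.9]
side port 0.82 [267.1 226.8 116.2  67.3]
side port 0.5 [339.6 172.4  14.6  16.3]
side flask 0.9 [291.2 163.9  26.1  42.1]
side flask 0.24 [263.8 225.8 116.7  70.3]
[0.9933 0.1156 0.     0.    ] 0.7
```

Run:
```python
from h import *
c=r.capture("top"); save(c,"top1.png",(230,90,490,280),3)
c2=r.capture("side"); save(c2,"side1.png",(190,120,430,290),3)
for uv in [(404.3,202.9),(444.8,208.9),(399.3,245.7)]: print(ray(c,uv,.06))
print(ray(c,(406,204),.036), ray(c,(297,163),.12))
```

```text
[ 0.53576927 -0.19224707  0.06      ]
[ 0.52154644 -0.31100452  0.06      ]
[ 0.40987485 -0.17780624  0.06      ]
[ 0.53666768 -0.20168012  0.036     ] [0.63134874 0.12405186 0.12      ]
```

View pics/top1.png

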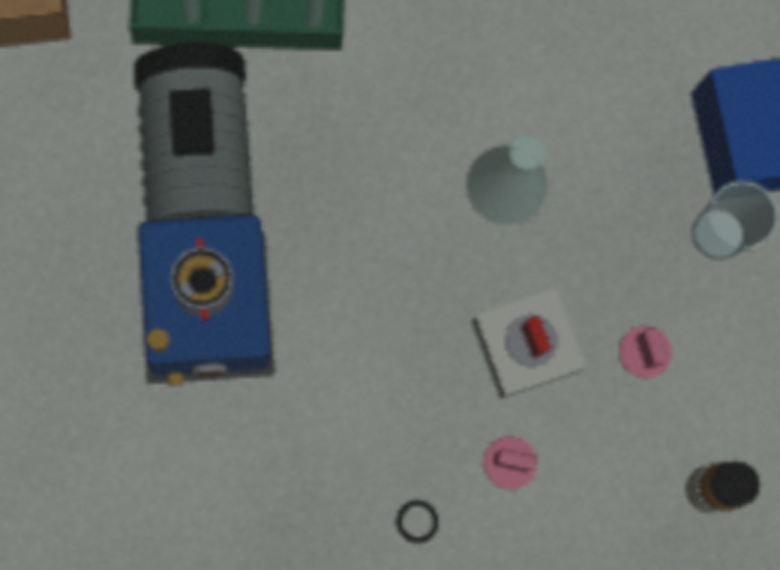

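View pics/side1.png

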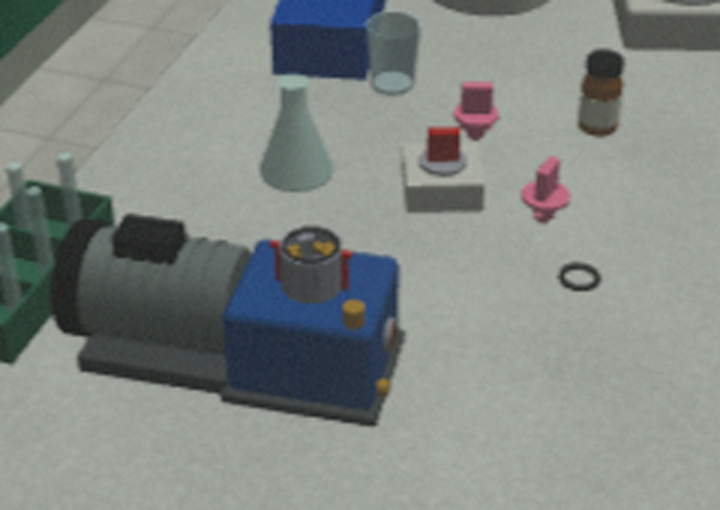

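The candidates in the top picture are the red plug in the white holder at (406,204), and two pink look-alikes at (445,208) and (400,245). I choose the red one. The collar is at about (297,183), with ticks at (297,171) and (298,195). Next I'll take close wrist looks at the port and the plug.

```bash
python3 - <<'E'
from h import *
np.set_printoptions(precision=4,suppress=True)
c=r.capture("top")
p=ray(c,(297.3,183),.15); t1=ray(c,(296.7,171),.14); t2=ray(c,(298.3,195),.14)
pl=ray(c,(405.7,203.7),.042); print("port",p,t1,t2,"plug",pl)
for nm,pos,yaw in [("port",p+[-0.07,0,.15],np.pi/2),("plug",pl+[-0.07,0,.2],np.pi/2+.3)]:
    qs=[q for q in (quat(yaw),quat(yaw+np.pi))]
    js=[r.ik(pos,q) for q in qs]; print(js)
    k=min((i for i in (0,1) if js[i] is not None),key=lambda i:abs(js[i][6]))
    r.move_pose(pos,qs[k]); w=r.capture("wrist"); save(w,nm+"_w.png"); np.save(nm+"_w.npy",w,allow_pickle=True)
    for t in (["plug","holder"] if nm=="plug" else ["port"]):
        for d in r.regions_of(w,t): print(t,round(d["p"],2),np.round(d["box"],1))
    print(r.get_joints(),r.get_position(),r.get_time_s())
E
cat > /dev/null
```

```text
port [0.5673 0.12   0.15  ] [0.6035 0.1233 0.14  ] [0.5355 0.1165 0.14  ] plug [ 0.5365 -0.1997  0.042 ]
[array([ 0.4527,  0.573 , -1.1677,  1.7863,  0.5715,  1.173 ,  0.6781]), array([-0.0228,  0.3697, -0.3728,  1.7979,  0.1567,  1.003 , -2.028 ])]
port 0.74 [317.1 249.   99.4 177. ]
[ 0.4534  0.5732 -1.167   1.7862  0.5716  1.1731  0.678 ] [0.4975 0.1194 0.2998] 3.875
[array([ 1.0725,  0.6465, -1.1498,  1.8771,  0.6751,  1.0754,  1.52  ]), array([ 0.6293,  0.4338, -0.3956,  1.8881,  0.2152,  0.8611, -1.1452])]
plug 0.97 [428.1 154.9  45.5  42.1]
plug 0.83 [340.2 119.2  45.   46. ]
plug 0.56 [295.6 210.3  38.5  39.6]
holder 0.9 [338.6 120.2  76.3  83.5]
[ 0.6287  0.434  -0.3967  1.888   0.2152  0.8611 -1.1449] [ 0.4669 -0.1989  0.242 ] 5.625
```

```bash
python3 -c "
import cv2,numpy as np
a=cv2.imread('pics/port_w.png');b=cv2.imread('pics/plug_w.png')
cv2.imwrite('pics/both.png',cv2.resize(np.vstack([a,b]),None,fx=.75,fy=.75,interpolation=cv2.INTER_AREA))"
```

```text
(no output)
```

View pics/both.png

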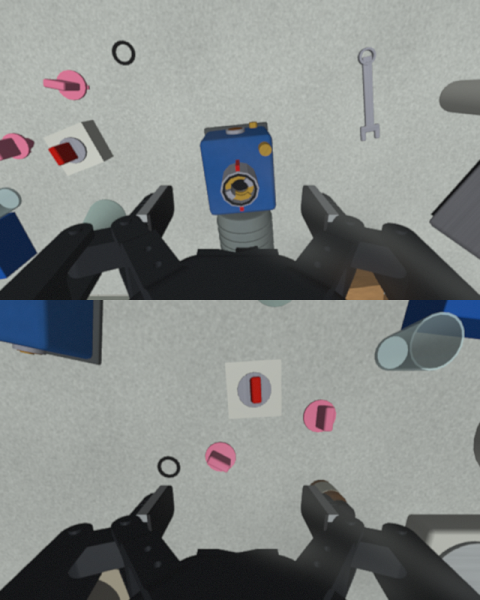

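The wrist camera sees well ahead of the fingers. In full pixels, the plug in its holder is at about (340,119) and the collar at (319,248). I'll place the camera closer over each and fit by colour.

Run:
```python
from h import *
np.set_printoptions(precision=4,suppress=True)
w=np.load("plug_w.npy",allow_pickle=True).item()
Rm=cv2.Rodrigues(np.array(w["rvec"],float))[0]; o=-Rm.T@np.array(w["tvec"]).ravel()
T=R.from_quat(r.get_orientation()).as_matrix()
print("cam in tool",T.T@(o-r.get_position()),"axis in tool",T.T@Rm[2],w["fx"],w["cx"],w["cy"])
off=T.T@(o-r.get_position())
im=w["image"].astype(int); m=(im[:,:,0]>90)&(im[:,:,1]<50)&(im[:,:,2]<60)
n,l,st,ce=cv2.connectedComponentsWithStats(m.astype(np.uint8)); print([(st[i],ce[i]) for i in range(1,n) if st[i][4]>15])
i=1+np.argmax(st[1:,4]); print(ray(w,ce[i],.08))
# rough direction
mm=(l==i); ys,xs=np.nonzero(mm); P=np.array([ray(w,(x,y),.08)[:2] for x,y in zip(xs,ys)]); u,s,v=np.linalg.svd(P-P.mean(0)); print("yaw",np.arctan2(v[0][1],v[0][0]),P.mean(0))
print("plug flange guess",ray(w,(340,119),.042))
# closer look: put camera so that plug at bottom distance
tgt=ray(w,(340,119),.06)
yaw=np.arctan2(v[0][1],v[0][0]); yaw=(yaw+np.pi/2)%np.pi-np.pi/2
for y in (yaw+np.pi/2,yaw-np.pi/2):
    q=quat(y); Tm=R.from_quat(q).as_matrix(); ax=Tm@(T.T@Rm[2])
    for d in (.16,.2):
        tcp=tgt-ax*d-Tm@off; print(y,d,tcp,r.ik(tcp,q))
```

```text
cam in tool [ 0.069   0.0001 -0.1439] axis in tool [-0.2727 -0.0004  0.9621] 286.23982446735755 316.31425772520777 201.00957017651785
[(array([335, 103,  13,  34, 411], dtype=int32), array([340.9586, 119.4793]))]
[ 0.5407 -0.2024  0.08  ]
yaw -2.7638209475152546 [ 0.5407 -0.2024]
plug flange guess [ 0.5419 -0.2041  0.042 ]
1.948568032869435 0.16 [ 0.565  -0.1934  0.0701] [ 0.8702  1.0209 -1.0628  1.7791  1.0518  1.0312  1.3325]
1.948568032869435 0.2 [ 0.5549 -0.1974  0.1085] [ 0.8898  0.9432 -1.0621  1.7835  0.964   1.0364  1.3942]
-1.193024620720358 0.16 [ 0.5178 -0.2121  0.0701] [ 0.5342  0.7446 -0.3041  1.8969  0.393   0.5584 -1.2238]
-1.193024620720358 0.2 [ 0.528  -0.2081  0.1085] [ 0.5423  0.6947 -0.3372  1.8548  0.3567  0.6515 -1.2019]
```

```bash
cat >> h.py <<'E'
from scipy.optimize import minimize
def redmask(w):
    im=w["image"].astype(int); m=((im[:,:,0]>80)&(im[:,:,1]<.45*im[:,:,0])&(im[:,:,2]<.5*im[:,:,0])).astype(np.uint8)
    return m
def biggest(m):
    n,l,st,ce=cv2.connectedComponentsWithStats(m); return (l==1+np.argmax(st[1:,4])).astype(np.uint8)
def boxmask(w,x,y,yaw,z0,z1,S=4):
    c,s=np.cos(yaw),np.sin(yaw); P=[(x+a*c-b*s,y+a*s+b*c,z) for a in(-.018,.018) for b in(-.007,.007) for z in (z0,z1)]
    h=cv2.convexHull((proj(w,P)*S).astype(np.float32)); m=np.zeros((400*S,640*S),np.uint8)
    cv2.fillConvexPoly(m,np.round((h+S/2-.5)).astype(np.int32),1); return cv2.resize(m.astype(np.float32),(640,400),interpolation=cv2.INTER_AREA)
def fitbox(w,m,x0,z0,z1):
    f=lambda p: float(np.abs(boxmask(w,*p,z0,z1)-m).sum()/m.sum())
    best=minimize(f,x0,method="Nelder-Mead",options=dict(initial_simplex=np.array([x0]*4)+np.vstack([np.zeros(3),np.diag([.005,.005,.1])])))
    return best.x,best.fun
E
python3 - <<'E'
from h import *
np.set_printoptions(precision=4,suppress=True)
pos=[.5412,-.203,.16]; q=quat(1.9486)
r.move_pose(pos,q); w=r.capture("wrist"); save(w,"plug_c.png",(220,150,420,350),2.5)
m=biggest(redmask(w)); print(m.sum())
print("wrist",fitbox(w,m,[.541,-.203,.378],.042,.080))
s=r.capture("top"); mt=redmask(s); mt[:, :385]=0; mt[:,425:]=0; mt[:185]=0; mt[225:]=0
if mt.sum()>30: print("top",mt.sum(),fitbox(s,biggest(mt),[.541,-.203,.378],.042,.080))
s=r.capture("side"); mt=redmask(s); mt[:, :325]=0; mt[:,350:]=0; mt[:150]=0; mt[200:]=0
if mt.sum()>30: print("side",mt.sum(),fitbox(s,biggest(mt),[.541,-.203,.378],.042,.080))
print(r.get_joints(),r.get_position(),r.get_time_s())
E
```

```text
688
wrist (array([ 0.5412, -0.2027,  0.3464]), np.float64(0.26617005813953487))
[ 0.9185  0.8411 -1.0609  1.7776  0.845   1.0554  1.4874] [ 0.5412 -0.203   0.1601] 8.0167
```

View pics/plug_c.png

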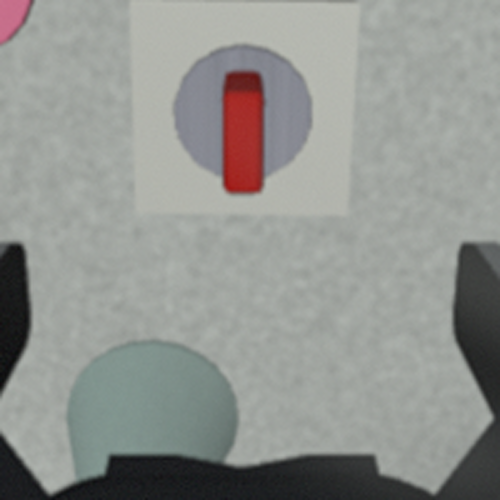

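The red plug hangs in the holder, its flange centred at full px (317,195) and its handle vertical in the image, so it lines up with the tool. Now I'll grasp it.

Run:
```python
from h import *
np.set_printoptions(precision=4,suppress=True)
w=r.capture("wrist"); g=ray(w,(317.2,195.3),.042); print("flange",g)
# widened red mask fit incl. dark end face
im=w["image"].astype(int); m=((im[:,:,0]>45)&(im[:,:,1]<.5*im[:,:,0])&(im[:,:,2]<.55*im[:,:,0])).astype(np.uint8); m=biggest(m)
p,e=fitbox(w,m,[g[0],g[1],.378],.042,.080); print("fit",p,e,m.sum())
x,y=(g[:2]+p[:2])/2 if e<.2 else g[:2]; yaw=p[2] if e<.2 else .37
q=quat(yaw+np.pi/2); print(x,y,yaw, np.linalg.norm(g[:2]-p[:2]))
if np.linalg.norm(g[:2]-p[:2])<.006:
    r.move_linear([x,y,.10],rot=q)
    print("guard",r.move_linear([x,y,.047],feed=.06,guard=6))
    print(r.get_position(),r.get_gripper_width())
    r.move_gripper(0.0,60); print(r.get_gripper_width(),r.get_ft_force(),r.get_wrist_torque())
    r.move_linear([x,y,.12],feed=.08); print(r.get_position(),r.get_gripper_width(),r.get_ft_force(),r.get_time_s())
    np.save("grasp.npy",[x,y,yaw]); w=r.capture("wrist"); save(w,"held.png",(220,150,420,350),2.5)
```

```text
flange [ 0.5403 -0.2026  0.042 ]
fit [ 0.5399 -0.2025  0.3851] 0.26348920863309355 695
0.5402830457764606 -0.20258082249647424 0.37 0.0003942135444402367
guard False
[ 0.5406 -0.2025  0.0473] 0.08510488454503647
0.013440733990044224 [ 0.4159 -0.5477  2.0051] [ 0.0237  0.1198 -0.004 ]
[ 0.5399 -0.2027  0.1195] 0.01338737455618344 [-0.8633  0.3203 -1.5291] 11.3583
```

View pics/held.png

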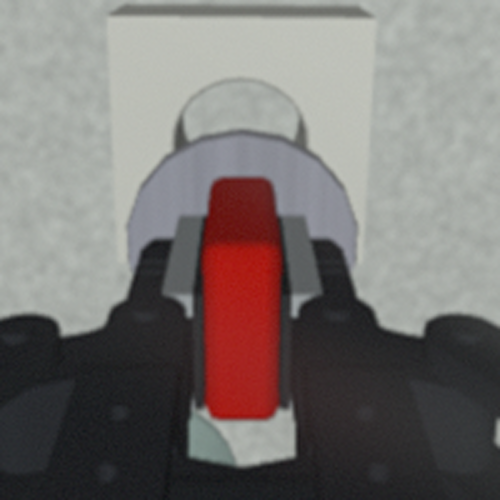

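The plug is held squarely, the handle is aligned with the pads, and the hole below is empty. Now I'll look at the port from close up.

Run:
```python
from h import *
np.set_printoptions(precision=4,suppress=True)
g=np.load("grasp.npy")
r.move_linear([g[0],g[1],.25],feed=.15)
r.move_pose([.567+.07,.121,.25],quat(np.pi/2+.05)); print(r.get_joints(),r.get_position(),r.get_time_s())
w=r.capture("wrist"); np.save("port_c.npy",w,allow_pickle=True)
print(proj(w,[[.5673,.12,.15]]))
u,v=proj(w,[[.5673,.12,.15]])[0].astype(int)
x0,y0=max(u-75,0),max(v-75,0); print("crop",x0,y0); save(w,"port_c.png",(x0,y0,x0+150,y0+150),4)
for nm in ["port_c.npy","port_w.npy"]:
    w=np.load(nm,allow_pickle=True).item(); u,v=proj(w,[[.5673,.12,.15]])[0].astype(int)
    m=redmask(w); k=np.zeros_like(m); k[max(v-70,0):v+70,u-70:u+70]=1; m*=k
    n,l,st,ce=cv2.connectedComponentsWithStats(m); print(nm,(u,v),[(st[i],ce[i]) for i in range(1,n) if st[i][4]>4])
```

```text
[ 0.2832  0.7752 -0.9682  1.4826  0.6586  1.2339  0.8462] [0.6373 0.1187 0.2494] 13.7
[[322.4092 119.3299]]
crop 247 44
port_c.npy (np.int64(322), np.int64(119)) [(array([319,  76,   8,  11,  72], dtype=int32), array([322.5972,  81.0972])), (array([323, 160,   7,  10,  56], dtype=int32), array([326.1429, 164.1964]))]
port_w.npy (np.int64(317), np.int64(248)) [(array([314, 214,   6,  14,  64], dtype=int32), array([316.2344, 221.3906])), (array([320, 276,   5,   5,  21], dtype=int32), array([322.    , 277.8571]))]
```

View pics/port_c.png

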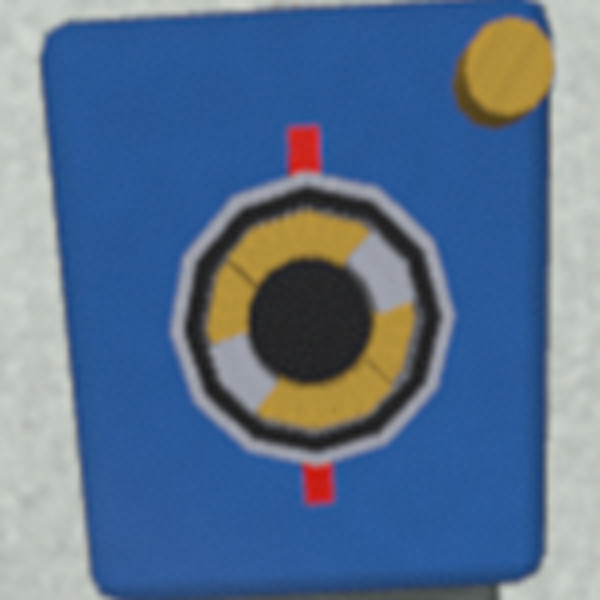

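The collar centre is near full px (325.3,123.5) and the ticks are at (322.6,81) and (326.1,164). Faint step edges show at crop (240,270) and (380,370), about 1 rad counter-clockwise of the ticks. I'll fit the seal's outline next.

Run:
```python
from h import *
np.set_printoptions(precision=4,suppress=True)
w=np.load("port_c.npy",allow_pickle=True).item()
im=w["image"].astype(int)[44:194,247:397]
big=cv2.resize(w["image"][44:194,247:397],None,fx=4,fy=4,interpolation=cv2.INTER_CUBIC).astype(int)
nb=((big[:,:,2]-big[:,:,0]<45)&(big[:,:,0]-big[:,:,1]<60)).astype(np.uint8)
dk=(big.max(2)<75).astype(np.uint8)
for nm,m,z in [("collar",nb,.150),("seal",dk,.152)]:
    n,l,st,ce=cv2.connectedComponentsWithStats(m)
    for i in range(1,n):
        x,y,a,b,A=st[i]
        if 200<a<330 and 200<b<330:
            cs,_=cv2.findContours((l==i).astype(np.uint8),cv2.RETR_EXTERNAL,cv2.CHAIN_APPROX_NONE)
            ct=max(cs,key=cv2.contourArea)
            pts=np.array([ray(w,((u+.5)/4-.5+247,(v+.5)/4-.5+44),z)[:2] for u,v in ct[:,0]])
            (cx,cy),rad=cv2.minEnclosingCircle((pts*1000).astype(np.float32))
            A_=np.c_[2*pts,np.ones(len(pts))]; s=np.linalg.lstsq(A_,(pts**2).sum(1),rcond=None)[0]
            print(nm,"mec",cx,cy,rad,"lsq",s[:2],np.sqrt(s[2]+s[0]**2+s[1]**2))
a=ray(w,(322.6,81.1),.14);b=ray(w,(326.14,164.2),.14); d=b-a; print("ticks",a,b,"yaw",np.arctan2(d[1],d[0]))
w=np.load("port_w.npy",allow_pickle=True).item()
a=ray(w,(316.23,221.4),.14);b=ray(w,(322,277.86),.14); d=b-a; print("ticks",a,b,"yaw",np.arctan2(d[1],d[0]))
```

```text
seal mec 571.2396850585938 121.90394592285156 25.729116439819336 lsq [0.5712 0.1219] 0.025148553776925004
ticks [0.5371 0.1187 0.14  ] [0.6053 0.1255 0.14  ] yaw 0.09950314115226386
ticks [0.5382 0.1187 0.14  ] [0.6097 0.1254 0.14  ] yaw 0.09395414024692005
```

Both looks agree: port at (0.571, 0.122), tick yaw 0.098. Now set the plug down gently, after an IK check over the turn.

```bash
cat >> h.py <<'E'
PX,PY,TY=.5712,.1220,.098
def st(f0=None,t0=None):
    f=np.array(r.get_ft_force());t=np.array(r.get_wrist_torque());p=np.array(r.get_position())
    m=R.from_quat(r.get_orientation()).as_matrix(); yaw=np.arctan2(m[1,1],m[0,1])-np.pi/2-TY
    return f-(0 if f0 is None else f0),t-(0 if t0 is None else t0),p,yaw,r.get_time_s()
E
python3 - <<'E'
from h import *
np.set_printoptions(precision=4,suppress=True)
for a in (-1.6,-.8,0,.8,1.6): print(a,r.ik([PX,PY,.165],quat(TY+np.pi/2+a)))
q=quat(TY+np.pi/2)
r.move_linear([PX,PY,.23],rot=q,feed=.12)
r.move_linear([PX,PY,.195],feed=.06); r.hold(.2)
f,t,p,yaw,T=st(); np.save("zero.npy",[f,t]); print("zero",f,t,p,yaw,T)
print("guard",r.move_linear([PX,PY,.1685],feed=.006,guard=4))
print(*st(f,t),r.get_gripper_width())
E
```

```text
-1.6 [ 0.0903  0.6686 -0.5577  1.7636  0.4557  0.8412 -0.6119]
-0.8 [ 0.2045  0.7219 -0.7612  1.7603  0.6137  0.9132  0.0459]
0 [ 0.2927  0.7858 -0.9383  1.7578  0.7465  0.9976  0.7293]
0.8 [ 0.3655  0.8666 -1.1123  1.7559  0.8719  1.1033  1.4225]
1.6 [ 0.3995  0.9213 -1.2121  1.7551  0.9411  1.1749  2.1656]
zero [-0.0539 -0.775  -0.8617] [-0.0324  0.0324 -0.0086] [0.5714 0.1221 0.1954] -1.038147798163025e-05 15.4083
guard True
[-0.0937  1.4254  6.4083] [-0.011   0.0072  0.0149] [0.5712 0.122  0.1692] -4.8046260778061844e-05 19.375 0.013249498516625949
```

Contact came at TCP z 0.1692, so the plug's origin is about 8 mm above the face, as expected on top of the thread. Now the backward turn, with light force control.

```bash
cat >> h.py <<'E'
def turn(a,z,step,n,Fd=5.,ff=.0033,k=7e-5,stop=lambda h:False,feed=.02,cl=.0006):
    f0,t0=np.load("zero.npy"); h=[]
    f=st(f0)[0]
    for i in range(n):
        z+=np.clip((f[2]-Fd)*k,-cl,cl)+ff*step; a+=step
        r.move_linear([PX,PY,z],rot=quat(TY+np.pi/2+a),feed=feed)
        f,t,p,yaw,T=st(f0,t0); h.append((a,yaw,z,p[2],f[2],np.hypot(f[0],f[1]),t[2],T))
        print(("%.3f %.3f z%.4f %.4f Fz%.1f Fxy%.1f Mz%.3f T%.2f")%h[-1])
        if abs(t[2])>.35 or f[2]>14 or stop(h): print("STOP"); break
    return a,z,h
E
python3 - <<'E'
from h import *
turn(0,.1692,.06,4)
E
```

```text
0.060 0.059 z0.1695 0.1695 Fz3.1 Fxy1.1 Mz-0.001 T19.62
0.120 0.118 z0.1696 0.1696 Fz3.4 Fxy0.3 Mz0.076 T19.88
0.180 0.177 z0.1696 0.1698 Fz4.6 Fxy1.1 Mz0.065 T20.12
0.240 0.237 z0.1698 0.1700 Fz6.1 Fxy0.5 Mz0.071 T20.38
```

Run:
```python
from h import *
a,z,h=turn(.24,.1698,.05,21,stop=lambda h:h[-1][4]<1.)
f0,t0=np.load("zero.npy")
if h[-1][4]<1.:
    z0=r.get_position()[2]
    print("guard",r.move_linear([PX,PY,z0-.004],feed=.012,guard=4)); print(*st(f0,t0))
```

```text
0.290 0.288 z0.1700 0.1702 Fz5.9 Fxy1.0 Mz-0.011 T20.62
0.340 0.338 z0.1703 0.1704 Fz6.4 Fxy1.0 Mz0.021 T20.88
0.390 0.388 z0.1705 0.1705 Fz6.0 Fxy0.8 Mz0.008 T21.12
0.440 0.438 z0.1708 0.1707 Fz4.1 Fxy1.7 Mz0.003 T21.38
0.490 0.488 z0.1709 0.1709 Fz5.7 Fxy0.2 Mz-0.007 T21.62
0.540 0.538 z0.1711 0.1710 Fz4.4 Fxy0.2 Mz0.034 T21.88
0.590 0.588 z0.1712 0.1712 Fz5.1 Fxy0.7 Mz0.049 T22.12
0.640 0.638 z0.1714 0.1714 Fz5.6 Fxy0.1 Mz0.022 T22.38
0.690 0.688 z0.1716 0.1715 Fz4.4 Fxy0.3 Mz-0.026 T22.62
0.740 0.738 z0.1717 0.1717 Fz4.7 Fxy1.6 Mz0.042 T22.88
0.790 0.788 z0.1719 0.1719 Fz5.2 Fxy1.0 Mz0.039 T23.12
0.840 0.838 z0.1720 0.1720 Fz5.1 Fxy1.1 Mz0.068 T23.38
0.890 0.888 z0.1722 0.1721 Fz3.3 Fxy0.6 Mz-0.022 T23.62
0.940 0.938 z0.1723 0.1723 Fz3.8 Fxy0.3 Mz0.025 T23.88
0.990 0.988 z0.1723 0.1724 Fz5.1 Fxy0.3 Mz0.015 T24.12
1.040 1.038 z0.1725 0.1724 Fz2.8 Fxy1.7 Mz0.022 T24.38
1.090 1.088 z0.1725 0.1722 Fz1.2 Fxy1.5 Mz0.025 T24.62
1.140 1.137 z0.1724 0.1719 Fz-0.1 Fxy0.7 Mz-0.008 T24.88
STOP
guard True
[1.02194983 0.3034593  2.43041243] [ 0.14451007 -0.17652109  0.17508357] [0.57132138 0.12197575 0.16909337] 1.139660308951228 25.2
```

Run:
```python
from h import *
f0,t0=np.load("zero.npy")
z=r.get_position()[2]
a,z,h=turn(1.14,z,.03,3,Fd=4,ff=0,stop=lambda h:h[-1][4]<1.)
z0=r.get_position()[2]
print("guard",r.move_linear([PX,PY,max(z0-.006,.1625)],feed=.012,guard=4)); print(*st(f0,t0))
```

```text
1.170 1.169 z0.1690 0.1689 Fz1.4 Fxy1.2 Mz0.049 T25.45
1.200 1.199 z0.1688 0.1685 Fz-0.2 Fxy1.0 Mz0.026 T25.70
STOP
guard True
[-0.7538763   0.69753109  6.09832147] [ 0.00200964  0.01631563 -0.01257662] [0.57114789 0.12199365 0.16427583] 1.1997151084449567 26.125
```

Dropped in: origin now about 3.3 mm above the face, inside the expected 2.5 to 4.5. Now I'll drive it clockwise.

Run:
```python
from h import *
f0,t0=np.load("zero.npy")
z=r.get_position()[2]
a,z,h=turn(1.2,z,-.08,8,Fd=5)
if len(h)==8: a,z,h=turn(a,z,-.04,8,Fd=6)
```

```text
1.120 1.122 z0.1641 0.1641 Fz1.3 Fxy0.3 Mz0.005 T26.38
1.040 1.043 z0.1636 0.1638 Fz4.4 Fxy1.5 Mz-0.013 T26.62
0.960 0.964 z0.1633 0.1635 Fz4.2 Fxy1.4 Mz-0.068 T26.88
0.880 0.884 z0.1629 0.1632 Fz4.4 Fxy2.4 Mz-0.054 T27.12
0.800 0.804 z0.1626 0.1629 Fz7.1 Fxy1.3 Mz-0.001 T27.38
0.720 0.724 z0.1625 0.1627 Fz7.1 Fxy1.6 Mz0.021 T27.62
0.640 0.644 z0.1624 0.1624 Fz4.9 Fxy2.3 Mz-0.028 T27.88
0.560 0.563 z0.1621 0.1622 Fz6.5 Fxy1.3 Mz-0.092 T28.12
0.520 0.523 z0.1620 0.1621 Fz7.3 Fxy0.6 Mz-0.060 T28.38
0.480 0.483 z0.1620 0.1620 Fz6.1 Fxy1.5 Mz-0.065 T28.62
0.440 0.443 z0.1619 0.1619 Fz6.9 Fxy0.8 Mz-0.089 T28.88
0.400 0.403 z0.1618 0.1619 Fz6.5 Fxy0.3 Mz-0.082 T29.12
0.360 0.363 z0.1617 0.1619 Fz7.2 Fxy1.4 Mz-0.160 T29.38
0.320 0.323 z0.1616 0.1618 Fz7.6 Fxy0.9 Mz-0.091 T29.62
0.280 0.283 z0.1616 0.1618 Fz7.3 Fxy1.3 Mz-0.118 T29.88
0.240 0.243 z0.1616 0.1618 Fz7.6 Fxy1.1 Mz-0.057 T30.12
```

Run:
```python
from h import *
a,z,h=turn(.24,.1616,-.04,24,Fd=7,stop=lambda h:h[-1][6]<-.3)
```

```text
0.200 0.203 z0.1615 0.1617 Fz7.0 Fxy1.8 Mz-0.119 T30.38
0.160 0.163 z0.1614 0.1616 Fz7.3 Fxy1.2 Mz-0.058 T30.62
0.120 0.123 z0.1613 0.1615 Fz7.7 Fxy1.8 Mz-0.108 T30.88
0.080 0.083 z0.1612 0.1614 Fz6.5 Fxy1.3 Mz-0.003 T31.12
0.040 0.043 z0.1610 0.1612 Fz7.9 Fxy1.3 Mz-0.008 T31.38
-0.000 0.003 z0.1610 0.1612 Fz7.5 Fxy1.1 Mz-0.008 T31.62
-0.040 -0.036 z0.1609 0.1611 Fz8.5 Fxy0.3 Mz0.202 T31.88
-0.080 -0.075 z0.1608 0.1612 Fz8.1 Fxy1.3 Mz0.566 T32.12
STOP
```

The moment climbed sharply to 0.57 N m, and TCP z is 0.1611, so the origin is at about 0 above the face: home, about 1.2 rad after the drop. Now I'll let go, back off and check.

Run:
```python
from h import *
f0,t0=np.load("zero.npy")
print(*st(f0,t0)); r.move_gripper(.05); print(*st(f0,t0))
r.move_linear([PX,PY,.25],feed=.1); r.move_linear([PX+.05,PY,.28],feed=.12)
w=r.capture("wrist"); u,v=proj(w,[[PX,PY,.15]])[0].astype(int); a=w["image"][max(v-60,0):v+60,u-75:u+75]
s=r.capture("side"); b=s["image"][180:260,220:320]
a=cv2.resize(a,(500,400*a.shape[0]//120)); b=cv2.resize(b,(500,400))
cv2.imwrite("pics/fin_w.png",a[:,:,::-1]); cv2.imwrite("pics/fin.png",np.vstack([cv2.resize(a,(375,300)),cv2.resize(b,(375,300))])[:,:,::-1])
# predicted vs seen flange: fit height from side via red handle
m=redmask(s); k=np.zeros_like(m); U,V=proj(s,[[PX,PY,.175]])[0].astype(int); k[V-25:V+25,U-25:U+25]=1
print("handle box predicted px", proj(s,[[PX,PY,.156],[PX,PY,.194]]), "red bbox",cv2.boundingRect((m*k)))
print(r.get_time_s())
```

```text
[0.6085689  1.10586089 8.05439732] [ 0.03568038 -0.01654802  0.56643593] [0.57120067 0.12215674 0.1611605 ] -0.07482847698196196 32.125
[-0.5737897   1.30559515  1.13872188] [ 0.0606401  -0.02089347 -0.01561864] [0.57093781 0.1217805  0.16045967] -0.07971028245394077 32.5667
handle box predicted px [[292.8609468  199.43474559]
 [292.5060214  187.94468921]] red bbox (281, 187, 26, 19)
34.3417
```

View pics/fin.png

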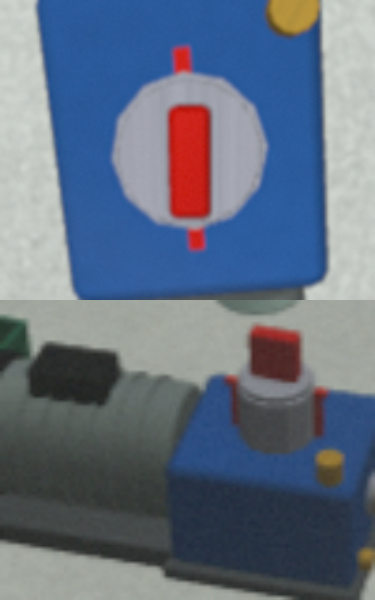

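Run:
```python
from h import *
r.sign_off(); print(r.get_time_s())
```

```text
the job is handed in; nothing more can be done
the job is handed in; nothing more can be done
```

The pump's oil filler is closed. The red-handled plug is screwed fully home in the collar, and I let go and handed the job in at about 34 s of the 64 s allowed.

- **Placing:** I took the plug from the white holder and set it on the thread in line with the ticks. It rested with its origin about 8 mm above the collar face, at the low end of the expected 8 to 11 mm.
- **Finding the thread start:** Turned counter-clockwise at about 5 N, it climbed and dropped in at about 1.1 rad. It caught once partway through the drop, so I turned it another 0.06 rad and it went in at 3.3 mm above the face.
- **Driving home:** I turned it clockwise about 1.2 rad at no more than 9 N. The moment then rose from about 0 to 0.57 N m within 0.08 rad, and I stopped there, under the 0.8 N m limit. The flange height then read about 0 mm above the face.
- **Final check:** After letting go, the wrist and side pictures show the flange flat on the collar and the handle within about 0.08 rad of the ticks. The handle top is within a pixel of where it should be when home.

**Checks that fell short:**
- The outline fit of the handle was poor (error 0.26), so I used the flange centre instead; the two agreed to 0.4 mm.
- The moment reading was noisy by about 0.1 N m and had the wrong sign for much of the drive, before the clear rise at the end.
- I did not take a separate last picture of the other things on the bench. The arm met no unexpected contact.

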